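Stir a steel sleeve into the polishing balls

TASK

Pick out the middle-sized of the three steel sleeves, lower it into the pot of polishing balls (do not drop it in from above the rim) and let go. Then take the stirrer off its rack, put its tip down almost to the pot's floor on the side farthest from the robot, and stir the balls round for two full turns, counter-clockwise seen from above, midway between the pot's centre and its wall. Finally hang the stirrer back in the rack's fork as it was; keep sleeve and balls in the pot and leave everything else alone.

Things in the scene. Friction and masses are not known exactly. Their poses are not given: they have to be found in the camera images.
- pot: Open round dark steel pot, fixed to the bench. Origin: centre of its underside on the bench; x away from the robot, y to its left, z up (it never turns). 60 mm high; outer radius 94 mm at the foot, 98 mm at the rim; walls 4 mm, floor 5 mm thick. Two short stubs (24 mm long) at its rim along x are harmless. Seven loose white balls lie in one layer on its floor.
- pot_far (a point): Point inside the pot, 45 mm from its axis, away from the robot (+x), 12 mm above the bench.
- pot_left (a point): Point inside the pot, 45 mm from its axis, to the robot's left (+y), 12 mm above the bench.
- pot_near (a point): Point inside the pot, 45 mm from its axis, towards the robot (-x), 12 mm above the bench.
- pot_right (a point): Point inside the pot, 45 mm from its axis, to the robot's right (-y), 12 mm above the bench.
- sleeve_middle: The middle-sized of three plain steel sleeves (tubes standing on end, all 36 mm high, walls 6 mm): 32 mm outer diameter, about 130 g. Origin: centre of its underside, z along its axis. The three stand in any order on a 3 mm thick black rubber mat on the bench, at least 85 mm between axes.
- sleeve_narrow: The narrowest sleeve, 24 mm outer diameter, 36 mm high; stays on the mat. Origin: centre of underside.
- sleeve_wide: The widest sleeve, 40 mm outer diameter, 36 mm high; stays on the mat. Origin: centre of underside.
- stirrer: Stirring rod, about 170 g, hanging upright on the rack. Origin: on the axis at the underside of its collar; z up along the axis, x and y square to the handle's flats. Steel collar 40 mm in diameter, z 0 to 6 mm; square wooden handle 20 x 20 mm, z 6 to 66 mm; steel rod 12 mm in diameter, from z 0 down to its round end at -105 mm.
- stirrer_tip (a point): Lower end of the rod, 105 mm below the stirrer's origin.
- stirrer_grip (a point): Middle of the wooden handle, 36 mm above the stirrer's origin: with the TCP here, the fingertips clear the collar by 11 mm.
- rack: Grey steel rack fixed to the bench with a two-pronged fork 125 mm up, its mouth open along the rack's own -x (roughly towards the robot; yaw varies). Origin: on the bench below the seat. Base plate 130 x 100 mm, 12 mm thick. Prongs along x from -36 to +32 mm, slot between them 18 mm wide (y -9 to +9 mm), open at the mouth; each 12 mm wide.
- rack_seat (a point): Where the stirrer's origin is when it hangs: middle of the slot at the height of the prongs' top, 125 mm above the bench; axes as the rack's. The collar lies on the prongs between 5 mm high lips at the prongs' ends (rack x -36 to -30 mm) and a back post 42 mm wide (from x +29 mm, 5 mm above the prongs), with up to 10 mm of play along x: lift it over the lips.
- ball0: White ceramic polishing ball, 26 mm in diameter, 25 g, loose on the pot's floor with six like it. Origin: its centre.
- ball1: White ceramic polishing ball, 26 mm in diameter, 25 g, loose on the pot's floor with six like it. Origin: its centre.
- ball2: White ceramic polishing ball, 26 mm in diameter, 25 g, loose on the pot's floor with six like it. Origin: its centre.
- ball3: White ceramic polishing ball, 26 mm in diameter, 25 g, loose on the pot's floor with six like it. Origin: its centre.
- ball4: White ceramic polishing ball, 26 mm in diameter, 25 g, loose on the pot's floor with six like it. Origin: its centre.
- ball5: White ceramic polishing ball, 26 mm in diameter, 25 g, loose on the pot's floor with six like it. Origin: its centre.
- ball6: White ceramic polishing ball, 26 mm in diameter, 25 g, loose on the pot's floor with six like it. Origin: its centre.
- bolt: Bystander: dark steel hex bolt standing on its head on the rubber mat, head 28 mm wide, 40 mm tall. Origin: centre of its underside.
- brush: Bystander: loose hand brush with a dark wooden handle lying on the bench on the far side of the pot.

How it is judged:
By the outcome, as a careful person would: the job done as asked, in the order asked, and still so for the second after the job is handed in, with the robot touching nothing.
It also fails if it takes over 72 s, if anything falls off the work surface, if the arm or the gripper's body presses on something with over 40 N, if the wrist force passes 120 N, or if a joint passes its speed limit or range.

ROBOT

A 6-joint arm with a two-finger parallel gripper is mounted at the origin on the work surface. World frame = base frame: x ahead of the robot, y to its left, z up, the work surface at z = 0. Lengths are in m, angles in degrees, forces in N, time in s.
With the tool pointing down it reaches from about 0.3 to 0.75 m from the base axis. Payload 8.5 kg.
Tool frame: the origin (TCP) lies between the finger pads, 19 mm behind the fingertips; this is the grasp point; z points along the fingers, y is the line along which they close (so a half turn about z gives the same grasp; the last joint's range is limited). The gripper opens to 85 mm and grips with 20 to 120 N. Pads are 22 mm wide; open, the fingers measure 114 mm over their backs; the gripper's body (76 mm by 85 mm) begins 54 mm behind the grasp point. The pads swing forward as they close: fully open they stand 13 mm farther back than shut.
Start: joints at [-76.794, 21.807, 74.336, -0, 83.858, -12.336], TCP at [0.237, -0.496, 0.25] pointing down, gripper open.
Joint ranges: [-178.18, 178.18], [-50.72, 133.34], [12.68, 142.11], [-81.47, 261.47], [9.98, 163.14], [-165.26, 165.26]. Speed limits (degrees/s): [136.94, 136.94, 180, 180, 180, 180].

INTERFACE

Orientations are given as a 3x3 rotation matrix whose columns are the frame's x, y, z axes.
In Python, from rig import env gives the robot as it stands. The module is installed in compiled form; this text tells all that it offers.
- The arm moves only by the tool jog_arm, never from a script. Its argument "targets" is a list of rows, each a list of 6 numbers: the shift along the tool's x, y, z in cm, then the turn, a rotation vector about the tool's x, y, z in degrees. A call has 1 to 8 rows; each row is the pose to reach, as a shift and turn from the pose commanded when the call began, along the tool's axes at that moment; what a row does not reach only later rows make up. A row lasts 1/12 s, in which the tool goes at most 41.7 mm and 7.16 degrees, less where a joint would pass 70% of its speed; a pose out of reach is approached as far as the arm can. A call with a gripper value outside its range is refused whole. "hand" is the opening, from 0 (shut) to 1 (fully open), set as the call begins (left out, the last holds). The fingers move at their own pace and stop on an object; "newtons" is the grip in N (left out, the last holds). Time passes only in rows, so rows that repeat a pose let the fingers close. It gives the time, the measured TCP pose, the force, the opening and the grip force at its end, in the units of the state.
- env.observe(): the state, without advancing time (a new reading comes with each control period).
- env.get_image(name): name is "scene" or "top"; returns a dict with "frame" (400x640x3 uint8, red, green, blue), "depth" (400x640 float32, m along the optical axis (not along the pixel's ray), 0 where there is no reading), "fovy" (degrees; the focal length in pixels is half the picture's height over the tangent of half this angle, whatever the lens; pixels are square), "cx", "cy" (the principal point, pixels), "k1" (the pictures are not rectified: a ray, as slopes to the right and down, at radius r is drawn at 1 + k1 r^2 times it, then the intrinsics apply), "cam_to_world" (4x4, takes a point from camera to world coordinates). Camera axes: x right, y down, z forward; pixel columns grow to the right and rows downward; lengths in m; the calibration is good to about 2 mm. A picture is of the moment at which its call begins.
- env.close_job(): hands the job in; it is judged then, once.
Trained networks look in the newest picture that a camera, given by its name, has taken for a name from the list of things; names that differ only in an ending like _2 or _b are one class to them, and where a whole thing is asked for, a point or a joint stands for the part that bears it (a point fixed in the world has none). Each returns a list of dicts, best first, with "score" (0 to 1); they miss things now and then, are a little off and sometimes report something else, mostly with a low value. They report only what shows in the picture. A call takes as long as a camera call.
- env.regions_of(camera, target): "pixels" (400x640 bool, what is visible of it) and "point" ([row, column] in pixels, amid what is visible of it).
The state is a dict: "time_s": time; "q": joint angles; "qvel": joint speeds; "joint_efforts": joint torques, N m; "position": TCP position; "tool_rot": TCP orientation; "ft_force": force on the tool from outside, world axes, zero at the start; "wrist_torque": the same for the moment, N m; "grip_width": finger opening in m; "gripper_force": force on a finger pad.
Only numpy, scipy, OpenCV 4.12 (cv2) and the standard library are available. Lean on these libraries where they do the work, as an engineer would, in place of code of your own. Each camera call takes 0.05 s, during which the arm holds its last target. There are 200 camera calls.

## Working session

There is one attempt and no reset: what is moved stays moved. The work goes in short steps, Python scripts to look and compute and a tool call to move; the robot and the scene stay as the last step left them, time stands still between calls to the robot, and variables do not carry over. Pictures are saved under pics/ and viewed, at most 10 in all, crops included, and the job is handed in when it is done.

Besides the shell and the picture viewer there is one more tool, called after "Call:" as a command line: name --pt "numbers of a row" for each row, then --argument value for the rest. jog_arm: Moves the arm, as the interface text tells. Its arguments: {"type":"object","properties":{"targets":{"type":"array","items":{"type":"array","items":{"type":"number"}}},"hand":{"type":"number"},"newtons":{"type":"number"}},"required":["targets"]}

```bash
mkdir -p pics; cat > h.py <<'E'
import numpy as np, cv2
from rig import env
def cloud(im):
    h,w=im['depth'].shape; f=h/2/np.tan(np.radians(im['fovy']/2))
    u,v=np.meshgrid(np.arange(w),np.arange(h))
    K=np.array([[f,0,im['cx']],[0,f,im['cy']],[0,0,1.]])
    x=(u-im['cx'])/f; y=(v-im['cy'])/f; X,Y=x.copy(),y.copy()
    for _ in range(30):
        s=1+im['k1']*(X*X+Y*Y); X=x/s; Y=y/s
    d=im['depth']; P=np.stack([X*d,Y*d,d,np.ones_like(d)],-1)@im['cam_to_world'].T
    P=P[...,:3]; P[d==0]=np.nan
    return P
def save(im,n): cv2.imwrite('pics/'+n+'.png',im['frame'][:,:,::-1])
E
python3 - <<'E'
from h import *
for c in ['top','scene']:
    im=env.get_image(c); save(im,c+'0'); P=cloud(im)
    np.save(c+'P.npy',P)
    print(c,im['cam_to_world'][:3,3],im['fovy'],im['k1'])
    for n in ['pot','sleeve_middle','sleeve_narrow','sleeve_wide','stirrer','rack','bolt','brush']:
        for r in env.regions_of(c,n)[:2]:
            q=P[r['pixels']]; q=q[~np.isnan(q[:,0])]
            if len(q): print(n,round(r['score'],2),r['point'],len(q),np.percentile(q,[3,50,97],axis=0).round(3).tolist())
s=env.observe(); print(s['time_s'],s['tool_rot'])
E
```

```text
top [3.27239430e-01 5.70707602e-04 1.43946010e+00] 46.97249046915065 -0.13130974064436698
pot 0.55 [210.5, 286.7] 2849 [[0.484, 0.011, -0.001], [0.584, 0.096, 0.006], [0.668, 0.182, 0.061]]
sleeve_middle 0.52 [238.8, 428.8] 86 [[0.45, -0.353, 0.005], [0.463, -0.34, 0.035], [0.477, -0.328, 0.043]]
sleeve_middle 0.43 [251.5, 216.2] 134 [[0.441, 0.274, 0.128], [0.455, 0.284, 0.14], [0.473, 0.3, 0.194]]
sleeve_narrow 0.4 [248.2, 394.4] 68 [[0.442, -0.244, -0.001], [0.453, -0.234, 0.035], [0.465, -0.223, 0.044]]
sleeve_wide 0.74 [210.8, 283.1] 2772 [[0.486, 0.011, -0.001], [0.583, 0.096, 0.006], [0.667, 0.181, 0.061]]
sleeve_wide 0.53 [206.7, 406.0] 101 [[0.547, -0.291, 0.0], [0.565, -0.276, 0.034], [0.581, -0.256, 0.044]]
stirrer 0.56 [248.5, 216.6] 163 [[0.438, 0.274, 0.128], [0.454, 0.285, 0.135], [0.475, 0.303, 0.194]]
rack 0.77 [253.4, 226.4] 1141 [[0.4, 0.231, 0.007], [0.457, 0.277, 0.013], [0.526, 0.337, 0.132]]
rack 0.55 [209.2, 284.8] 2974 [[0.483, 0.011, -0.001], [0.585, 0.095, 0.006], [0.669, 0.182, 0.061]]
bolt 0.56 [220.3, 369.4] 55 [[0.531, -0.187, 0.01], [0.539, -0.174, 0.0
[... 812 characters left out ...]
18], [0.675, 0.188, 0.06]]
sleeve_wide 0.58 [177.5, 252.0] 226 [[0.553, -0.293, 0.007], [0.572, -0.268, 0.028], [0.588, -0.256, 0.041]]
stirrer 0.68 [236.1, 447.2] 501 [[0.452, 0.278, 0.036], [0.465, 0.293, 0.14], [0.477, 0.305, 0.191]]
stirrer 0.38 [150.9, 268.1] 149 [[0.454, -0.355, 0.005], [0.469, -0.333, 0.03], [0.482, -0.326, 0.041]]
rack 0.63 [275.1, 430.4] 2342 [[0.408, 0.232, 0.005], [0.49, 0.293, 0.013], [0.532, 0.342, 0.129]]
brush 0.66 [246.8, 252.3] 952 [[0.649, -0.095, 0.005], [0.725, -0.077, 0.017], [0.833, -0.051, 0.022]]
0.9 [[ 9.02273751e-01  4.31163633e-01 -1.53896561e-05]
 [ 4.31163633e-01 -9.02273750e-01  2.21847495e-05]
 [-4.32042552e-06 -2.66521772e-05 -1.00000000e+00]]
```

```bash
python3 - <<'E'
from h import *
a=cv2.imread('pics/top0.png')[120:320,180:460]; cv2.imwrite('pics/a.png',cv2.resize(a,None,fx=2.8,fy=2.8,interpolation=cv2.INTER_CUBIC))
b=cv2.imread('pics/scene0.png')[120:360,220:520]; cv2.imwrite('pics/b.png',cv2.resize(b,None,fx=2.5,fy=2.5,interpolation=cv2.INTER_CUBIC))
P=np.load('topP.npy'); 
def fit(q):
    (c,r)=cv2.minEnclosingCircle(q[:,:2].astype(np.float32)); return np.round([*c,r],4)
for n,c in dict(m=(.463,-.34),n=(.453,-.234),w=(.565,-.275),bolt=(.539,-.175)).items():
    k=(np.hypot(P[...,0]-c[0],P[...,1]-c[1])<.035)&(P[...,2]>.03)&(P[...,2]<.06)
    q=P[k]; print(n,len(q),q.mean(0).round(4),np.median(q[:,2]),fit(q),q.min(0).round(4),q.max(0).round(4))
# pot rim circle
from scipy.optimize import least_squares
for C in 'top','scene':
    P=np.load(C+'P.npy'); 
    k=(np.hypot(P[...,0]-.577,P[...,1]-.096)<.115)&(P[...,2]>.054)&(P[...,2]<.066)
    q=P[k]; q=q[abs(q[:,1]-.096)>.02]
    r=least_squares(lambda p:np.hypot(q[:,0]-p[0],q[:,1]-p[1])-p[2],[.577,.096,.096],loss='soft_l1',f_scale=.002).x
    print(C,'pot',len(q),r.round(4),np.median(q[:,2]))
    k=(np.hypot(P[...,0]-.46,P[...,1]-.288)<.035)
    for lo,hi in [(.12,.129),(.127,.136),(.18,.2)]:
        q=P[k&(P[...,2]>lo)&(P[...,2]<hi)]; print(lo,len(q),q.mean(0).round(4),fit(q), [np.round(v,4).tolist() for v in cv2.minAreaRect((q[:,:2]*1000).astype(np.float32))[:2]],cv2.minAreaRect((q[:,:2]*1000).astype(np.float32))[2])
    k=(np.hypot(P[...,0]-.46,P[...,1]-.288)<.12)&(P[...,2]>.006)&(P[...,2]<.018)
    q=P[k]; print('base',len(q),cv2.minAreaRect((q[:,:2]*1000).astype(np.float32)))
E
```

```text
m 51 [ 0.4641 -0.3417  0.038 ] 0.03735542207325504 [ 0.4641 -0.3426  0.0157] [ 0.4498 -0.3546  0.0302] [ 0.478  -0.3269  0.0474]
n 39 [ 0.4533 -0.2331  0.0394] 0.039989703934461884 [ 0.4535 -0.2339  0.0118] [ 0.4431 -0.2453  0.0307] [ 0.4649 -0.2225  0.0452]
w 72 [ 0.5641 -0.2751  0.0388] 0.03890858707096312 [ 0.565  -0.2758  0.0203] [ 0.5451 -0.2945  0.0306] [ 0.5819 -0.2561  0.0477]
bolt 25 [ 0.5423 -0.1758  0.0425] 0.042570632486687465 [ 0.5429 -0.176   0.0083] [ 0.5352 -0.1828  0.0337] [ 0.5509 -0.1678  0.0514]
top pot 242 [0.5748 0.0939 0.0945] 0.05938142867694929
0.12 120 [0.4601 0.2869 0.1255] [0.4602 0.2882 0.035 ] [[461.7574, 288.4709], [43.7303, 67.1208]] 66.88681030273438
0.127 143 [0.4627 0.2838 0.1308] [0.4605 0.2869 0.0342] [[463.5412, 288.0228], [41.8561, 63.521]] 65.59479522705078
0.18 52 [0.456  0.2895 0.1905] [0.4553 0.2894 0.0122] [[456.3763, 289.909], [19.1427, 19.6012]] 66.51012420654297
base 956 ((453.6574401855469, 291.1785888671875), (230.9573211669922, 216.38290405273438), 45.721248626708984)
scene pot 492 [0.5797 0.0948 0.0955] 0.05897538645636774
0.12 171 [0.4664 0.2948 0.1253] [0.46   0.2882 0.0349] [[462.5305, 292.3073], [45.2952, 67.3219]] 53.885841369628906
0.127 187 [0.4709 0.2887 0.1304] [0.46   0.2883 0.0349] [[463.426, 291.1166], [43.4358, 65.8377]] 54.99666213989258
0.18 101 [0.4621 0.2912 0.1881] [0.4598 0.2901 0.0123] [[460.1654, 290.1531], [20.5268, 19.1072]] 68.50315856933594
base 1505 ((463.4510803222656, 288.9111328125), (103.13778686523438, 182.98199462890625), 66.32678985595703)
```

View pics/a.png

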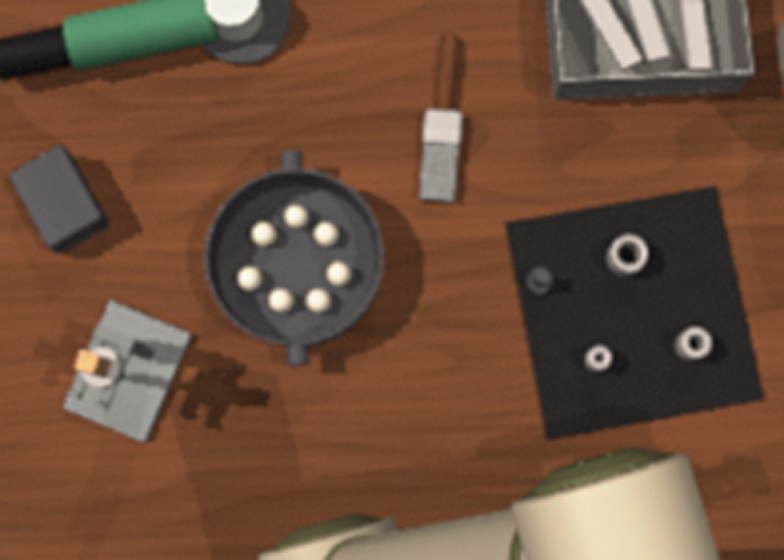

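View pics/b.png

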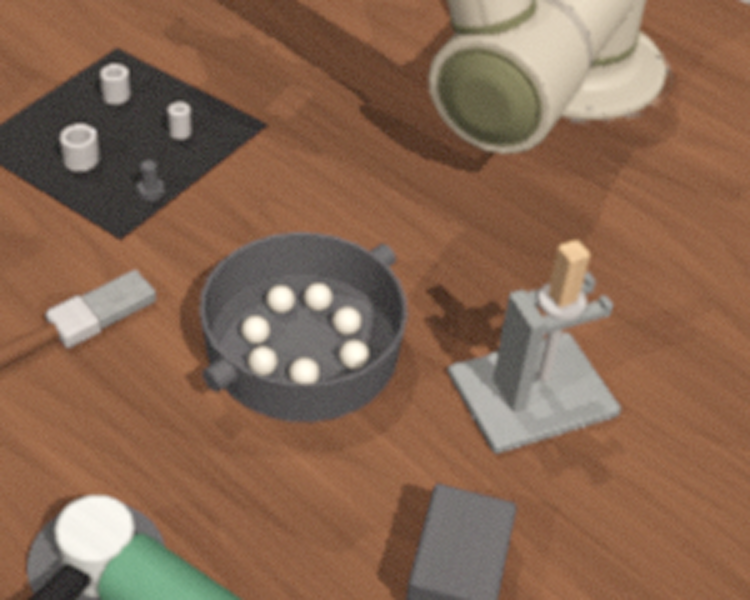

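```bash
cat >> h.py <<'E'
POT=np.array([.577,.0945])
def balls():
    out={}
    for c in 'top','scene':
        im=env.get_image(c); P=cloud(im); 
        f=im['frame'].astype(int); m=(np.hypot(P[...,0]-POT[0],P[...,1]-POT[1])<.09)&(f.min(2)>140)&(P[...,2]<.07)
        n,l,s,ce=cv2.connectedComponentsWithStats(m.astype(np.uint8))
        for i in range(1,n):
            if s[i,4]<15: continue
            q=P[l==i]; q=q[~np.isnan(q[:,0])]; md=np.median(q,0); d=md-POT.tolist()-[0] if 0 else md[:2]-POT
            print(c,s[i,4],md.round(3),'r %.3f ang %.0f'%(np.hypot(*d),np.degrees(np.arctan2(d[1],d[0]))))
    return im
def go(target,yaw=None):
    """tool-frame cm shift from the present pose to a world point; yaw = world angle of tool y"""
    s=env.observe(); R=np.array(s['tool_rot']); d=R.T@(np.array(target)-s['position'])*100
    t=0
    if yaw is not None: t=-(yaw-np.degrees(np.arctan2(R[1,1],R[0,1])))
    print('t',s['time_s'],'pos',np.round(s['position'],4),'->',target,'shift cm',d.round(2),'turn z',round(t,1))
E
python3 - <<'E'
from h import *
balls(); go([.466,-.341,.031]); go([.466,-.341,.12])
E
```

```text
top 42 [0.628 0.093 0.027] r 0.051 ang -1
top 41 [0.609 0.131 0.027] r 0.048 ang 49
top 42 [0.606 0.06  0.028] r 0.045 ang -51
top 43 [0.56  0.048 0.027] r 0.049 ang -110
top 40 [0.56  0.148 0.027] r 0.056 ang 108
top 46 [0.534 0.114 0.026] r 0.047 ang 156
top 44 [0.532 0.071 0.026] r 0.051 ang -153
scene 90 [0.537 0.074 0.025] r 0.045 ang -152
scene 92 [0.566 0.05  0.025] r 0.046 ang -103
scene 89 [0.54  0.115 0.025] r 0.043 ang 151
scene 93 [0.612 0.062 0.025] r 0.048 ang -42
scene 91 [0.566 0.149 0.025] r 0.055 ang 102
scene 97 [0.634 0.096 0.026] r 0.057 ang 1
scene 92 [0.614 0.132 0.026] r 0.053 ang 45
t 1.0 pos [ 0.2371 -0.4962  0.25  ] -> [0.466, -0.341, 0.031] shift cm [27.34 -4.14 21.9 ] turn z 0
t 1.0 pos [ 0.2371 -0.4962  0.25  ] -> [0.466, -0.341, 0.12] shift cm [27.34 -4.14 13.  ] turn z 0
```

Call:
jog_arm --pt "27.3 -4.1 13 0 0 0" --pt "27.3 -4.1 13 0 0 0" --pt "27.3 -4.1 13 0 0 0" --pt "27.3 -4.1 13 0 0 0" --pt "27.3 -4.1 13 0 0 0" --pt "27.3 -4.1 13 0 0 0" --pt "27.3 -4.1 13 0 0 0" --pt "27.3 -4.1 13 0 0 0" --hand 1 --newtons 60

```text
time_s: 1.67
position: [0.4683, -0.3378, 0.1175]
tool_rot: [[0.901, 0.434, -0.002], [0.434, -0.901, 0.003], [-0.0, -0.004, -1.0]]
ft_force: [-0.4, 0.7, -0.4]
grip_width: 0.0855
gripper_force: 0.0
```

Call:
jog_arm --pt "0 0 3 0 0 0" --pt "0 0 6 0 0 0" --pt "0 0 8 0 0 0" --pt "0 0 8.9 0 0 0" --pt "0 0 8.9 0 0 0"

```text
time_s: 2.08
position: [0.4651, -0.3413, 0.0295]
tool_rot: [[0.902, 0.431, -0.002], [0.431, -0.902, 0.002], [-0.001, -0.003, -1.0]]
ft_force: [-0.1, -0.6, 0.5]
grip_width: 0.0854
gripper_force: 0.0
```

```bash
python3 - <<'E'
from h import *
go([.466,-.341,.031]); im=env.get_image('scene'); a=im['frame'][130:230,220:340,::-1]; cv2.imwrite('pics/c.png',cv2.resize(a,None,fx=4,fy=4))
E
```

```text
t 2.0833 pos [ 0.4651 -0.3413  0.0295] -> [0.466, -0.341, 0.031] shift cm [ 0.1   0.01 -0.15] turn z 0
```

View pics/c.png

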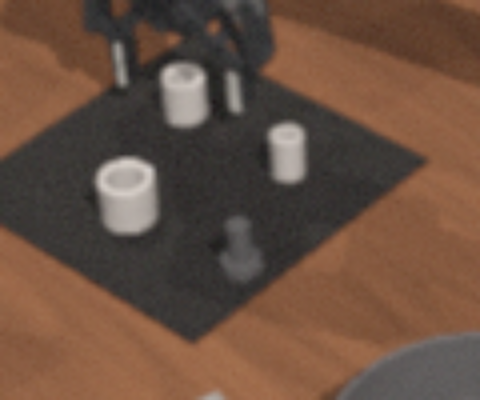

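The crop shows the middle-sized sleeve at (183,95) between the fingers; wide at (128,195), narrow at (287,152). Closing.

Call:
jog_arm --pt "0 0 0 0 0 0" --pt "0 0 0 0 0 0" --pt "0 0 0 0 0 0" --pt "0 0 0 0 0 0" --pt "0 0 0 0 0 0" --pt "0 0 0 0 0 0" --pt "0 0 0 0 0 0" --pt "0 0 0 0 0 0" --hand 0 --newtons 60

```text
time_s: 2.8
position: [0.466, -0.3418, 0.0321]
tool_rot: [[0.902, 0.431, 0.001], [0.431, -0.902, -0.001], [0.0, 0.002, -1.0]]
ft_force: [-1.6, 0.5, 6.6]
grip_width: 0.0312
gripper_force: 58.9
```

Call:
jog_arm --pt "0 0 -2 0 0 0" --pt "0 0 -5 0 0 0" --pt "0 0 -8 0 0 0" --pt "0 0 -11 0 0 0" --pt "0 0 -12 0 0 0" --pt "0 0 -12 0 0 0"

```text
time_s: 3.3
position: [0.4664, -0.3422, 0.1536]
tool_rot: [[0.902, 0.431, 0.004], [0.431, -0.902, -0.004], [0.002, 0.005, -1.0]]
ft_force: [0.2, -0.5, -0.3]
grip_width: 0.0305
gripper_force: 59.6
```

```bash
python3 - <<'E'
from h import *
print(env.observe()['grip_width'])
for x in [-.008]:
  go([POT[0]+x,POT[1],.15],-23.6); go([POT[0]+x,POT[1],.15])
E
```

```text
0.030469388807196796
t 3.3 pos [ 0.4664 -0.3422  0.1536] -> [np.float64(0.569), np.float64(0.0945), 0.15] shift cm [ 28.08 -34.97   0.23] turn z -40.9
t 3.3 pos [ 0.4664 -0.3422  0.1536] -> [np.float64(0.569), np.float64(0.0945), 0.15] shift cm [ 28.08 -34.97   0.23] turn z 0
```

Call:
jog_arm --pt "2.5 -3.1 0 0 0 2" --pt "5 -6.2 0 0 0 4" --pt "7.5 -9.3 0 0 0 6" --pt "10 -12.4 0 0 0 8" --pt "12.5 -15.6 0 0 0 10" --pt "15 -18.7 0 0 0 11.5" --pt "17.5 -21.8 0 0 0 11.5" --pt "20 -25 0 0 0 11.5"

```text
time_s: 3.97
position: [0.5378, -0.0277, 0.1492]
tool_rot: [[0.97, 0.242, -0.003], [0.242, -0.97, 0.001], [-0.003, -0.001, -1.0]]
ft_force: [1.2, -0.4, -0.7]
grip_width: 0.0309
gripper_force: 59.7
```

```bash
python3 - <<'E'
from h import *
go([POT[0]-.006,POT[1]-.001,.15])
E
```

```text
t 3.9667 pos [ 0.5378 -0.0277  0.1492] -> [np.float64(0.571), np.float64(0.0935), 0.15] shift cm [  6.15 -10.96  -0.09] turn z 0
```

Call:
jog_arm --pt "2 -3.5 0 0 0 0" --pt "4 -7 0 0 0 0" --pt "5.5 -10 0 0 0 0" --pt "6.1 -11 0 0 0 0" --pt "6.1 -11 0 0 0 0" --pt "6.1 -11 0 0 0 0" --pt "6.1 -11 0 0 0 0"

```text
time_s: 4.55
position: [0.5705, 0.0906, 0.1501]
tool_rot: [[0.97, 0.242, -0.002], [0.242, -0.97, -0.0], [-0.002, -0.0, -1.0]]
ft_force: [1.0, -0.9, -0.7]
grip_width: 0.031
gripper_force: 59.7
```

```bash
python3 - <<'E'
from h import *
im=env.get_image('scene'); save(im,'d0'); a=im['frame'][140:330,260:440,::-1]; cv2.imwrite('pics/d.png',cv2.resize(a,None,fx=3,fy=3))
go([POT[0]-.006,POT[1]-.001,.034])
E
```

```text
t 4.6 pos [0.5706 0.0904 0.1504] -> [np.float64(0.571), np.float64(0.0935), 0.034] shift cm [ 0.13 -0.29 11.64] turn z 0
```

View pics/d.png

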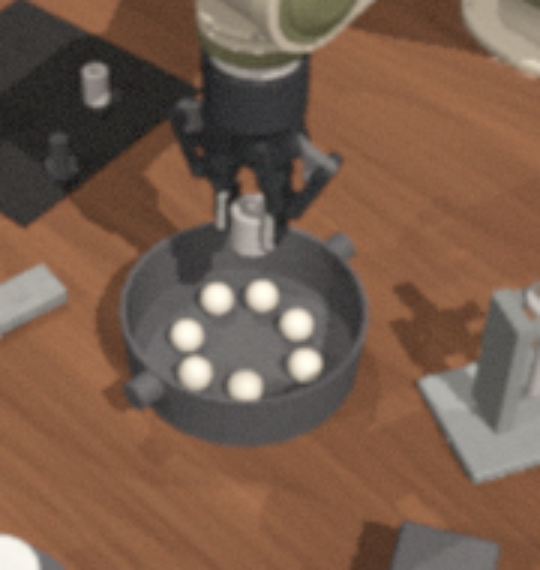

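The sleeve is held upright at (250,225), above the open middle of the ball ring. Lowering.

Call:
jog_arm --pt "0.1 -0.3 2.5 0 0 0" --pt "0.1 -0.3 5 0 0 0" --pt "0.1 -0.3 7.5 0 0 0" --pt "0.1 -0.3 9.5 0 0 0" --pt "0.1 -0.3 10.8 0 0 0" --pt "0.1 -0.3 11.4 0 0 0" --pt "0.1 -0.3 11.4 0 0 0" --pt "0.1 -0.3 11.4 0 0 0"

```text
time_s: 5.27
position: [0.5715, 0.0942, 0.0376]
tool_rot: [[0.97, 0.242, 0.001], [0.242, -0.97, -0.0], [0.001, 0.0, -1.0]]
ft_force: [-0.5, -0.2, -1.0]
grip_width: 0.0309
gripper_force: 59.7
```

Call:
jog_arm --pt "0 0 0.15 0 0 0" --pt "0 0 0.3 0 0 0" --pt "0 0 0.35 0 0 0" --pt "0 0 0.4 0 0 0" --pt "0 0 0.4 0 0 0"

```text
time_s: 5.68
position: [0.5715, 0.0949, 0.0342]
tool_rot: [[0.97, 0.243, 0.002], [0.243, -0.97, -0.0], [0.001, 0.001, -1.0]]
ft_force: [-2.3, -1.2, 6.2]
grip_width: 0.0308
gripper_force: 60.4
```

Call:
jog_arm --pt "0 0 0 0 0 0" --pt "0 0 0 0 0 0" --pt "0 0 0 0 0 0" --pt "0 0 0 0 0 0" --hand 0.52

```text
time_s: 6.02
position: [0.5712, 0.095, 0.033]
tool_rot: [[0.97, 0.243, 0.0], [0.243, -0.97, -0.0], [0.0, 0.0, -1.0]]
ft_force: [0.3, 0.4, 0.2]
grip_width: 0.0444
gripper_force: 0.0
```

Call:
jog_arm --pt "0 0 -1 0 0 0" --pt "0 0 -2.5 0 0 0" --pt "0 0 -5 0 0 0" --pt "0 0 -8 0 0 0" --pt "0 0 -12 0 0 0" --pt "0 0 -16 0 0 0" --pt "0 0 -20 0 0 0" --pt "0 0 -20 0 0 0"

```text
time_s: 6.68
position: [0.5733, 0.095, 0.242]
tool_rot: [[0.97, 0.243, 0.015], [0.243, -0.97, -0.001], [0.014, 0.004, -1.0]]
ft_force: [0.2, -0.1, 0.5]
grip_width: 0.0446
gripper_force: 0.0
```

```bash
python3 - <<'E'
from h import *
im=balls(); save(im,'e0'); a=im['frame'][140:330,260:440,::-1]; cv2.imwrite('pics/e.png',cv2.resize(a,None,fx=3,fy=3))
go([.4585,.290,.24],-23.6);go([.4585,.290,.161])
E
```

```text
top 39 [0.579 0.096 0.009] r 0.003 ang 44
top 31 [0.56  0.046 0.028] r 0.052 ang -109
scene 274 [0.566 0.091 0.029] r 0.011 ang -161
scene 90 [0.567 0.05  0.025] r 0.045 ang -103
scene 87 [0.54  0.115 0.026] r 0.043 ang 151
scene 92 [0.612 0.063 0.025] r 0.047 ang -42
scene 90 [0.566 0.148 0.025] r 0.055 ang 101
scene 95 [0.634 0.096 0.026] r 0.057 ang 1
scene 94 [0.614 0.131 0.026] r 0.053 ang 45
t 6.7833 pos [0.5714 0.095  0.2351] -> [0.4585, 0.29, 0.24] shift cm [ -6.21 -21.66  -0.54] turn z -52.4
t 6.7833 pos [0.5714 0.095  0.2351] -> [0.4585, 0.29, 0.161] shift cm [ -6.24 -21.67   7.36] turn z 0
```

View pics/e.png

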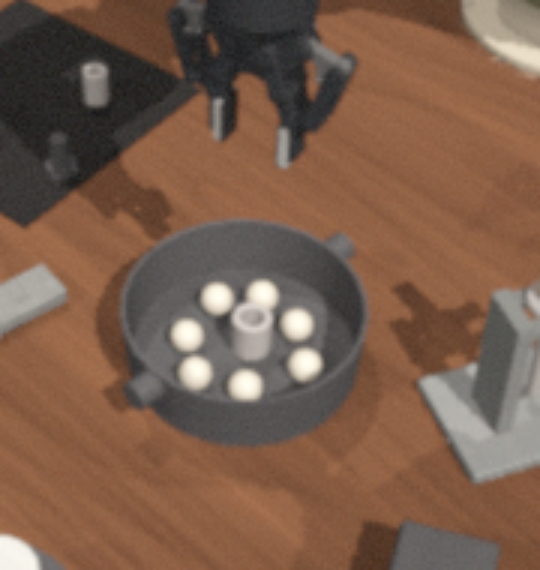

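The sleeve stands at (252,330) inside the ring of seven undisturbed balls. On to the stirrer.

Call:
jog_arm --pt "-1 -3 -0.5 0 0 -7" --pt "-1.8 -6 -0.5 0 0 -14" --pt "-2.6 -9 -0.5 0 0 -21" --pt "-3.4 -12 -0.5 0 0 -28" --pt "-4.2 -15 -0.5 0 0 -35" --pt "-5 -18 -0.5 0 0 -42" --pt "-5.8 -20.5 -0.5 0 0 -48" --pt "-6.2 -21.6 -0.5 0 0 -52.4" --hand 1 --newtons 110

```text
time_s: 7.45
position: [0.4563, 0.2916, 0.2368]
tool_rot: [[0.393, 0.92, -0.003], [0.92, -0.393, -0.0], [-0.002, -0.003, -1.0]]
ft_force: [0.8, -0.9, -0.3]
grip_width: 0.0855
gripper_force: 0.0
```

Call:
jog_arm --pt "0 0 0 0 0 0" --pt "0 0 0 0 0 0" --pt "0 0 0 0 0 0"

```text
time_s: 7.7
position: [0.4589, 0.2887, 0.2374]
tool_rot: [[0.402, 0.916, -0.001], [0.916, -0.402, -0.001], [-0.001, -0.001, -1.0]]
ft_force: [0.4, 0.1, -0.2]
grip_width: 0.0859
gripper_force: 0.0
```

```bash
python3 - <<'E'
from h import *
im=env.get_image('scene'); P=cloud(im); save(im,'f0'); a=im['frame'][150:330,360:520,::-1]; cv2.imwrite('pics/f.png',cv2.resize(a,None,fx=3.3,fy=3.3))
go([.4585,.290,.161],-23.6); R=np.array(env.observe()['tool_rot']); print(R.round(3))
from scipy.optimize import least_squares
# rack frame from the base plate top (z .012), tightly
for c in 'scene','top':
    P=cloud(im) if c=='scene' else np.load('topP.npy')
    k=(np.hypot(P[...,0]-.46,P[...,1]-.288)<.1)&(abs(P[...,2]-.012)<.005); 
    m=cv2.morphologyEx(k.astype(np.uint8),cv2.MORPH_OPEN,np.ones((3,3)))
    n,l,s,_=cv2.connectedComponentsWithStats(m); i=1+np.argmax(s[1:,4]); q=P[l==i]
    print(c,len(q),cv2.minAreaRect((q[:,:2]*1000).astype(np.float32)))
E
```

```text
t 7.75 pos [0.4591 0.2886 0.2375] -> [0.4585, 0.29, 0.161] shift cm [ 0.11 -0.1   7.65] turn z -0.1
[[ 0.402  0.916 -0.001]
 [ 0.916 -0.402 -0.001]
 [-0.001 -0.001 -1.   ]]
scene 1445 ((465.6790466308594, 287.61627197265625), (101.50777435302734, 134.18203735351562), 65.21080017089844)
top 519 ((453.43121337890625, 268.6112060546875), (59.909080505371094, 128.68243408203125), 65.33775329589844)
```

View pics/f.png

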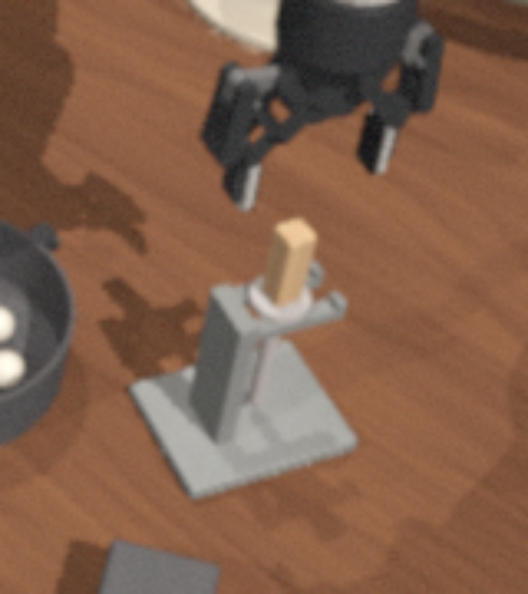

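The open fingers straddle the handle at (290,260) from above, with the fork mouth to the right; descending.

Call:
jog_arm --pt "0.1 -0.1 2 0 0 0" --pt "0.1 -0.1 4 0 0 0" --pt "0.1 -0.1 6 0 0 0" --pt "0.1 -0.1 7.3 0 0 0" --pt "0.1 -0.1 7.7 0 0 0" --pt "0.1 -0.1 7.7 0 0 0" --pt "0.1 -0.1 7.7 0 0 0"

```text
time_s: 8.33
position: [0.4587, 0.2904, 0.1616]
tool_rot: [[0.401, 0.916, 0.001], [0.916, -0.401, 0.0], [0.0, 0.001, -1.0]]
ft_force: [-0.0, 0.6, -0.4]
grip_width: 0.0855
gripper_force: 0.0
```

Call:
jog_arm --pt "0 0 0 0 0 0" --pt "0 0 0 0 0 0" --pt "0 0 0 0 0 0" --pt "0 0 0 0 0 0" --pt "0 0 0 0 0 0" --pt "0 0 0 0 0 0" --pt "0 0 0 0 0 0" --pt "0 0 0 0 0 0" --hand 0 --newtons 110

```text
time_s: 9.0
position: [0.4583, 0.2908, 0.1615]
tool_rot: [[0.4, 0.917, 0.001], [0.917, -0.4, 0.0], [0.001, 0.001, -1.0]]
ft_force: [-0.4, 0.3, 4.8]
grip_width: 0.0189
gripper_force: 107.5
```

Call:
jog_arm --pt "0 0 -1 0 0 0" --pt "0 0 -3 0 0 0" --pt "0 0 -5 0 0 0" --pt "0 0 -7 0 0 0" --pt "0 0 -9 0 0 0" --pt "0 0 -11 0 0 0" --pt "0 0 -12 0 0 0" --pt "0 0 -12 0 0 0"

```text
time_s: 9.67
position: [0.4585, 0.291, 0.2827]
tool_rot: [[0.4, 0.917, 0.003], [0.917, -0.4, 0.001], [0.002, 0.002, -1.0]]
ft_force: [-0.1, 0.4, -1.7]
grip_width: 0.0187
gripper_force: 107.6
```

```bash
python3 - <<'E'
from h import *
go([POT[0]+.0255,POT[1]+.0,.2815])
E
```

```text
t 9.6667 pos [0.4585 0.291  0.2827] -> [np.float64(0.6024999999999999), np.float64(0.0945), 0.2815] shift cm [-12.26  21.05   0.15] turn z 0
```

Call:
jog_arm --pt "-1.7 3 0 0 0 0" --pt "-3.5 6 0 0 0 0" --pt "-5.3 9 0 0 0 0" --pt "-7 12 0 0 0 0" --pt "-8.8 15 0 0 0 0" --pt "-10.5 18 0 0 0 0" --pt "-11.7 20 0 0 0 0" --pt "-12.3 21 0 0 0 0"

```text
time_s: 10.33
position: [0.6026, 0.0914, 0.2788]
tool_rot: [[0.402, 0.916, -0.003], [0.916, -0.402, -0.0], [-0.002, -0.003, -1.0]]
ft_force: [-0.2, 0.3, -2.8]
grip_width: 0.019
gripper_force: 108.0
```

Call:
jog_arm --pt "0 0 1 0 0 0" --pt "0 0 3 0 0 0" --pt "0 0 5 0 0 0" --pt "0 0 6.3 0 0 0" --pt "0 0 6.5 0 0 0" --pt "0 0 6.5 0 0 0"

```text
time_s: 10.83
position: [0.6005, 0.0951, 0.2148]
tool_rot: [[0.399, 0.917, -0.003], [0.917, -0.399, 0.0], [-0.001, -0.003, -1.0]]
ft_force: [0.9, 0.2, -1.4]
grip_width: 0.019
gripper_force: 108.1
```

```bash
python3 - <<'E'
from h import *
im=env.get_image('scene'); save(im,'g0'); a=im['frame'][180:330,260:420,::-1]; cv2.imwrite('pics/g.png',cv2.resize(a,None,fx=4,fy=4))
go([POT[0]+.0258,POT[1]+.0,.1535])
E
```

```text
t 10.8833 pos [0.601  0.0949 0.216 ] -> [np.float64(0.6028), np.float64(0.0945), 0.1535] shift cm [0.03 0.18 6.25] turn z 0
```

View pics/g.png

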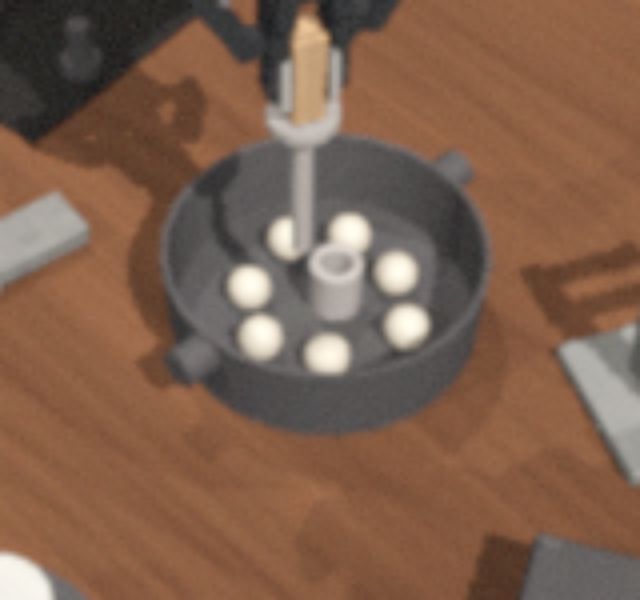

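The rod hangs straight from the gripper with its tip at (305,250), just above the rim and lined up with the gap between sleeve and far ball (328,355).

Call:
jog_arm --pt "0 0.2 1.5 0 0 0" --pt "0 0.2 2.8 0 0 0" --pt "0 0.2 4 0 0 0" --pt "0 0.2 5 0 0 0" --pt "0 0.2 5.8 0 0 0" --pt "0 0.2 6.2 0 0 0" --pt "0 0.2 6.2 0 0 0" --pt "0 0.2 6.2 0 0 0"

```text
time_s: 11.55
position: [0.6035, 0.0933, 0.1545]
tool_rot: [[0.4, 0.917, 0.001], [0.917, -0.4, 0.0], [0.0, 0.001, -1.0]]
ft_force: [0.6, 0.2, -1.4]
grip_width: 0.0188
gripper_force: 108.2
```

```bash
python3 - <<'E'
from h import *
go([POT[0]+.045,POT[1],.1535])
s=env.observe(); R=np.array(s['tool_rot'])
# circle rows, 15 deg, relative to the call's start on the circle
for c in range(3):
    a0=120*c; w=lambda a:np.array([np.cos(np.radians(a)),np.sin(np.radians(a))])*4.5
    print([[*np.round(R[:2,:2].T@(w(a0+15*i)-w(a0)),1).tolist()] for i in range(1,9)])
E
```

```text
t 11.55 pos [0.6035 0.0933 0.1545] -> [np.float64(0.622), np.float64(0.0945), 0.1535] shift cm [0.85 1.65 0.1 ] turn z 0
[[1.0, -0.6], [1.8, -1.5], [2.4, -2.5], [2.7, -3.6], [2.7, -4.8], [2.3, -5.9], [1.7, -6.9], [0.9, -7.7]]
[[-1.0, -0.6], [-2.2, -0.9], [-3.3, -0.8], [-4.5, -0.5], [-5.5, 0.1], [-6.3, 0.9], [-6.9, 2.0], [-7.1, 3.1]]
[[0.0, 1.2], [0.3, 2.3], [1.0, 3.3], [1.8, 4.1], [2.8, 4.7], [4.0, 5.0], [5.1, 5.0], [6.3, 4.6]]
```

Call:
jog_arm --pt "0.2 0.4 0.1 0 0 0" --pt "0.4 0.8 0.1 0 0 0" --pt "0.6 1.2 0.1 0 0 0" --pt "0.8 1.6 0.1 0 0 0" --pt "0.8 1.6 0.1 0 0 0" --pt "0.8 1.6 0.1 0 0 0" --pt "0.8 1.6 0.1 0 0 0"

```text
time_s: 12.13
position: [0.6211, 0.0942, 0.1529]
tool_rot: [[0.4, 0.917, -0.0], [0.917, -0.4, -0.0], [-0.0, -0.0, -1.0]]
ft_force: [0.1, 0.2, -2.8]
grip_width: 0.0192
gripper_force: 108.1
```

Call:
jog_arm --pt "1.0 -0.6 0 0 0 0" --pt "1.8 -1.5 0 0 0 0" --pt "2.4 -2.5 0 0 0 0" --pt "2.7 -3.6 0 0 0 0" --pt "2.7 -4.8 0 0 0 0" --pt "2.3 -5.9 0 0 0 0" --pt "1.7 -6.9 0 0 0 0" --pt "0.9 -7.7 0 0 0 0"

```text
time_s: 12.8
position: [0.5524, 0.1345, 0.1532]
tool_rot: [[0.398, 0.917, -0.0], [0.917, -0.398, 0.0], [0.0, -0.0, -1.0]]
ft_force: [0.2, -0.8, -1.5]
grip_width: 0.019
gripper_force: 108.1
```

```bash
python3 - <<'E'
from h import *
im=balls(); save(im,'i0'); a=im['frame'][180:330,260:420,::-1]; cv2.imwrite('pics/i.png',cv2.resize(a,None,fx=4,fy=4))
go([POT[0]-.0225,POT[1]+.039,.1535])
E
```

```text
top 43 [0.606 0.06  0.026] r 0.045 ang -51
top 25 [0.57  0.087 0.04 ] r 0.011 ang -135
top 36 [0.561 0.048 0.027] r 0.049 ang -109
top 17 [0.532 0.068 0.031] r 0.052 ang -150
scene 86 [0.567 0.05  0.025] r 0.045 ang -103
scene 262 [0.568 0.093 0.029] r 0.010 ang -170
scene 96 [0.552 0.135 0.032] r 0.048 ang 122
scene 93 [0.612 0.063 0.026] r 0.047 ang -43
scene 71 [0.541 0.153 0.027] r 0.069 ang 122
scene 48 [0.646 0.094 0.029] r 0.069 ang -0
t 12.9 pos [0.5522 0.1339 0.1533] -> [np.float64(0.5545), np.float64(0.1335), 0.1535] shift cm [ 0.06  0.23 -0.02] turn z 0
```

View pics/i.png

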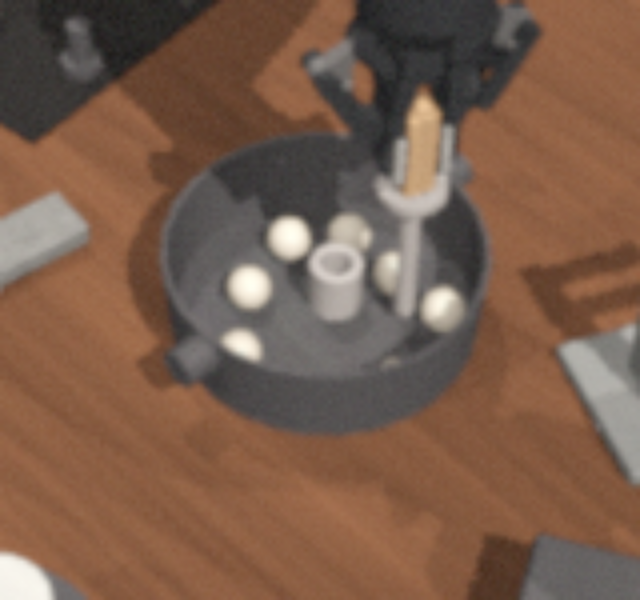

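The rod at (407,310) has pushed balls outwards (442,308 and 390,360), all seven still in the pot, sleeve upright at (335,280). Carrying on round.

Call:
jog_arm --pt "-1.0 -0.6 0 0 0 0" --pt "-2.2 -0.9 0 0 0 0" --pt "-3.3 -0.8 0 0 0 0" --pt "-4.5 -0.5 0 0 0 0" --pt "-5.5 0.1 0 0 0 0" --pt "-6.3 0.9 0 0 0 0" --pt "-6.9 2.0 0 0 0 0" --pt "-7.1 3.1 0 0 0 0"

```text
time_s: 13.57
position: [0.5552, 0.0542, 0.1531]
tool_rot: [[0.401, 0.916, 0.0], [0.916, -0.401, -0.0], [-0.0, 0.0, -1.0]]
ft_force: [0.5, -0.1, -1.2]
grip_width: 0.0188
gripper_force: 108.1
```

Call:
jog_arm --pt "0.0 1.2 0 0 0 0" --pt "0.3 2.3 0 0 0 0" --pt "1.0 3.3 0 0 0 0" --pt "1.8 4.1 0 0 0 0" --pt "2.8 4.7 0 0 0 0" --pt "4.0 5.0 0 0 0 0" --pt "5.1 5.0 0 0 0 0" --pt "6.2 4.6 0 0 0 0"

```text
time_s: 14.23
position: [0.6223, 0.0944, 0.1526]
tool_rot: [[0.4, 0.916, 0.0], [0.916, -0.4, -0.0], [0.0, 0.0, -1.0]]
ft_force: [0.4, 0.4, -1.7]
grip_width: 0.0188
gripper_force: 108.1
```

```bash
python3 - <<'E'
from h import *
go([POT[0]+.045,POT[1],.1535]); balls()
E
```

```text
t 14.2333 pos [0.6223 0.0944 0.1526] -> [np.float64(0.622), np.float64(0.0945), 0.1535] shift cm [-0.01 -0.03 -0.09] turn z 0
top 36 [0.537 0.031 0.028] r 0.075 ang -122
scene 81 [0.507 0.077 0.025] r 0.072 ang -166
scene 43 [0.61  0.024 0.029] r 0.078 ang -65
scene 195 [0.572 0.1   0.034] r 0.008 ang 132
scene 61 [0.624 0.101 0.045] r 0.048 ang 8
scene 65 [0.534 0.155 0.027] r 0.074 ang 125
scene 62 [0.648 0.078 0.028] r 0.073 ang -13
```

Call:
jog_arm --pt "1.0 -0.6 0 0 0 0" --pt "1.8 -1.5 0 0 0 0" --pt "2.4 -2.5 0 0 0 0" --pt "2.7 -3.6 0 0 0 0" --pt "2.7 -4.8 0 0 0 0" --pt "2.3 -5.9 0 0 0 0" --pt "1.7 -6.9 0 0 0 0" --pt "0.9 -7.7 0 0 0 0"

```text
time_s: 15.0
position: [0.5524, 0.1342, 0.1532]
tool_rot: [[0.399, 0.917, -0.0], [0.917, -0.399, 0.0], [0.0, -0.0, -1.0]]
ft_force: [0.9, -0.4, -1.9]
grip_width: 0.0188
gripper_force: 108.1
```

Call:
jog_arm --pt "-1.0 -0.6 0 0 0 0" --pt "-2.2 -0.9 0 0 0 0" --pt "-3.3 -0.8 0 0 0 0" --pt "-4.5 -0.5 0 0 0 0" --pt "-5.5 0.1 0 0 0 0" --pt "-6.3 0.9 0 0 0 0" --pt "-6.9 2.0 0 0 0 0" --pt "-7.1 3.1 0 0 0 0"

```text
time_s: 15.67
position: [0.5552, 0.0542, 0.1531]
tool_rot: [[0.401, 0.916, 0.0], [0.916, -0.401, -0.0], [-0.0, 0.0, -1.0]]
ft_force: [1.0, 0.7, -2.0]
grip_width: 0.019
gripper_force: 108.1
```

Call:
jog_arm --pt "0.0 1.2 0 0 0 0" --pt "0.3 2.3 0 0 0 0" --pt "1.0 3.3 0 0 0 0" --pt "1.8 4.1 0 0 0 0" --pt "2.8 4.7 0 0 0 0" --pt "4.0 5.0 0 0 0 0" --pt "5.1 5.0 0 0 0 0" --pt "6.2 4.6 0 0 0 0"

```text
time_s: 16.33
position: [0.6223, 0.0944, 0.1525]
tool_rot: [[0.4, 0.916, 0.0], [0.916, -0.4, 0.0], [0.0, 0.0, -1.0]]
ft_force: [-0.4, -0.3, -2.4]
grip_width: 0.0191
gripper_force: 108.1
```

Call:
jog_arm --pt "1.0 -0.6 0 0 0 0" --pt "1.4 -1.0 0 0 0 0" --pt "1.4 -1.0 0 0 0 0" --pt "1.4 -1.0 0 0 0 0" --pt "1.4 -1.0 0 0 0 0"

```text
time_s: 16.75
position: [0.6175, 0.1107, 0.1532]
tool_rot: [[0.4, 0.917, 0.0], [0.917, -0.4, -0.0], [-0.0, 0.0, -1.0]]
ft_force: [-0.3, 0.2, -1.3]
grip_width: 0.0189
gripper_force: 108.1
```

Call:
jog_arm --pt "0 0 -2 0 0 0" --pt "0 0 -4 0 0 0" --pt "0 0 -6 0 0 0" --pt "0 0 -8 0 0 0" --pt "0 0 -10 0 0 0" --pt "0 0 -12 0 0 0" --pt "0 0 -12.9 0 0 0" --pt "0 0 -12.9 0 0 0"

```text
time_s: 17.42
position: [0.6181, 0.1106, 0.2842]
tool_rot: [[0.4, 0.916, 0.004], [0.916, -0.4, -0.0], [0.002, 0.004, -1.0]]
ft_force: [0.4, -0.1, -2.6]
grip_width: 0.0188
gripper_force: 108.1
```

```bash
python3 - <<'E'
from h import *
im=balls(); save(im,'j0'); a=im['frame'][130:330,260:460,::-1]; cv2.imwrite('pics/j.png',cv2.resize(a,None,fx=3,fy=3))
go([.4583,.2908,.2825],-23.6); print(np.array(env.observe()['tool_rot']).round(4))
E
```

```text
top 21 [0.647 0.07  0.031] r 0.074 ang -19
top 28 [0.603 0.025 0.028] r 0.074 ang -69
top 36 [0.537 0.031 0.027] r 0.075 ang -122
top 37 [0.501 0.075 0.029] r 0.078 ang -166
scene 56 [0.545 0.036 0.024] r 0.066 ang -119
scene 81 [0.507 0.077 0.027] r 0.072 ang -166
scene 81 [0.61  0.026 0.026] r 0.076 ang -64
scene 203 [0.573 0.1   0.033] r 0.006 ang 125
scene 66 [0.535 0.155 0.027] r 0.074 ang 125
scene 59 [0.649 0.079 0.028] r 0.073 ang -13
t 17.5167 pos [0.6173 0.1108 0.2811] -> [0.4583, 0.2908, 0.2825] shift cm [ 10.14 -21.78  -0.12] turn z 0.0
[[ 4.000e-01  9.165e-01 -1.100e-03]
 [ 9.165e-01 -4.000e-01 -0.000e+00]
 [-5.000e-04 -1.000e-03 -1.000e+00]]
```

View pics/j.png

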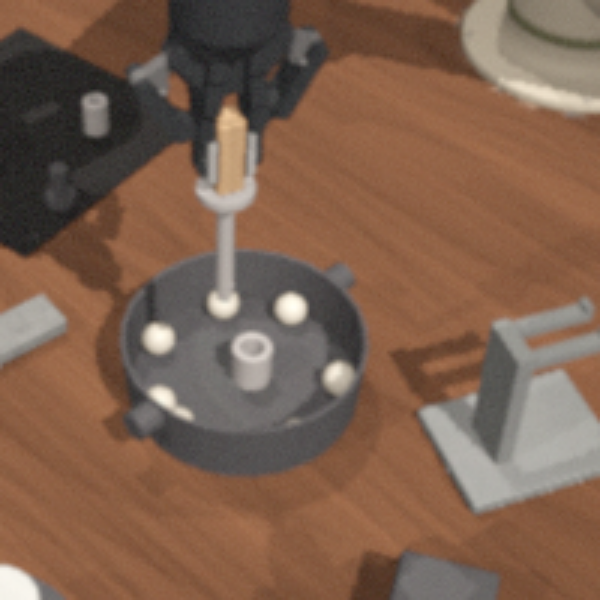

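All seven balls are along the pot wall (two partly hidden behind the near rim at (182,413) and (293,423)), the sleeve stands at (252,360), and the stirrer still hangs straight. Returning it to the grasp pose.

Call:
jog_arm --pt "1.3 -2.8 0 0 0 0" --pt "2.7 -5.8 0 0 0 0" --pt "4.1 -8.8 0 0 0 0" --pt "5.5 -11.8 0 0 0 0" --pt "6.9 -14.8 0 0 0 0" --pt "8.3 -17.8 0 0 0 0" --pt "9.4 -20.2 0 0 0 0" --pt "10.1 -21.8 0 0 0 0"

```text
time_s: 18.18
position: [0.4558, 0.2922, 0.2806]
tool_rot: [[0.398, 0.917, -0.003], [0.917, -0.398, -0.001], [-0.002, -0.002, -1.0]]
ft_force: [0.4, 0.8, -2.5]
grip_width: 0.0193
gripper_force: 108.3
```

Call:
jog_arm --pt "0 0 0 0 0 0" --pt "0 0 0 0 0 0" --pt "0 0 0 0 0 0" --pt "0 0 0 0 0 0" --pt "0 0 0 0 0 0" --pt "0 0 0 0 0 0"

```text
time_s: 18.68
position: [0.4586, 0.2902, 0.2818]
tool_rot: [[0.401, 0.916, -0.0], [0.916, -0.401, -0.0], [-0.0, -0.0, -1.0]]
ft_force: [-0.0, -0.6, -1.3]
grip_width: 0.0189
gripper_force: 108.4
```

```bash
python3 - <<'E'
from h import *
go([.4583,.2908,.1615],-23.6)
im=env.get_image('scene'); P=cloud(im); s=env.observe()
# rod verticality: points of the rod between tip and collar
for lo,hi in [(.145,.165),(.175,.195),(.205,.225)]:
    k=(np.hypot(P[...,0]-s['position'][0],P[...,1]-s['position'][1])<.03)&(P[...,2]>lo)&(P[...,2]<hi); print(P[k].mean(0).round(4),k.sum())
E
```

```text
t 18.6833 pos [0.4586 0.2902 0.2818] -> [0.4583, 0.2908, 0.1615] shift cm [ 0.05 -0.05 12.03] turn z -0.0
[0.4625 0.292  0.1554] 37
[0.4621 0.2916 0.1849] 44
[0.4626 0.2909 0.2145] 35
```

Rod is vertical. Lowering, watching forces near the seat.

Call:
jog_arm --pt "0 0 2 0 0 0" --pt "0 0 3.5 0 0 0" --pt "0 0 5 0 0 0" --pt "0 0 6.5 0 0 0" --pt "0 0 8 0 0 0" --pt "0 0 9.5 0 0 0" --pt "0 0 10.5 0 0 0" --pt "0 0 10.5 0 0 0"

```text
time_s: 19.4
position: [0.4575, 0.2902, 0.175]
tool_rot: [[0.4, 0.916, -0.004], [0.916, -0.4, -0.001], [-0.003, -0.003, -1.0]]
ft_force: [0.1, 0.3, -1.1]
grip_width: 0.0191
gripper_force: 108.3
```

Call:
jog_arm --pt "0 0 0.5 0 0 0" --pt "0 0 1 0 0 0" --pt "0 0 1.3 0 0 0" --pt "0 0 1.5 0 0 0" --pt "0 0 1.5 0 0 0" --pt "0 0 1.5 0 0 0"

```text
time_s: 19.9
position: [0.4582, 0.2908, 0.1622]
tool_rot: [[0.4, 0.917, 0.0], [0.917, -0.4, 0.0], [0.0, 0.0, -1.0]]
ft_force: [1.3, 0.4, -2.4]
grip_width: 0.0186
gripper_force: 108.3
```

Call:
jog_arm --pt "0 0 0.1 0 0 0" --pt "0 0 0.1 0 0 0" --pt "0 0 0.1 0 0 0"

```text
time_s: 20.15
position: [0.4583, 0.2909, 0.1616]
tool_rot: [[0.4, 0.917, 0.001], [0.917, -0.4, 0.0], [0.001, 0.001, -1.0]]
ft_force: [0.1, 0.3, 3.0]
grip_width: 0.0187
gripper_force: 108.8
```

Seated (force reversed). Release and withdraw straight up.

Call:
jog_arm --pt "0 0 0 0 0 0" --pt "0 0 0 0 0 0" --pt "0 0 0 0 0 0" --pt "0 0 0 0 0 0" --pt "0 0 0 0 0 0" --pt "0 0 0 0 0 0" --pt "0 0 0 0 0 0" --hand 1

```text
time_s: 20.73
position: [0.4581, 0.2908, 0.161]
tool_rot: [[0.4, 0.917, 0.0], [0.917, -0.4, 0.0], [0.0, 0.0, -1.0]]
ft_force: [0.2, 0.0, -0.0]
grip_width: 0.0854
gripper_force: 0.0
```

Call:
jog_arm --pt "0 0 -1 0 0 0" --pt "0 0 -3 0 0 0" --pt "0 0 -5 0 0 0" --pt "0 0 -7 0 0 0" --pt "0 0 -9 0 0 0" --pt "0 0 -11 0 0 0" --pt "0 0 -12 0 0 0" --pt "0 0 -12 0 0 0"

```text
time_s: 21.4
position: [0.4587, 0.291, 0.2833]
tool_rot: [[0.4, 0.917, 0.004], [0.917, -0.4, 0.002], [0.003, 0.003, -1.0]]
ft_force: [0.8, -0.8, -0.3]
grip_width: 0.0854
gripper_force: 0.0
```

Call:
jog_arm --pt "0 0 0 0 0 0" --pt "0 0 0 0 0 0" --pt "0 0 0 0 0 0"

```text
time_s: 21.65
position: [0.4578, 0.2906, 0.2799]
tool_rot: [[0.4, 0.917, -0.002], [0.917, -0.4, -0.001], [-0.001, -0.002, -1.0]]
ft_force: [0.1, -0.2, -0.1]
grip_width: 0.0854
gripper_force: 0.0
```

```bash
python3 - <<'E'
from h import *
im=env.get_image('scene'); save(im,'k0'); a=im['frame'][150:350,260:520,::-1]; cv2.imwrite('pics/k.png',cv2.resize(a,None,fx=3,fy=3))
E
```

```text
(no output)
```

View pics/k.png

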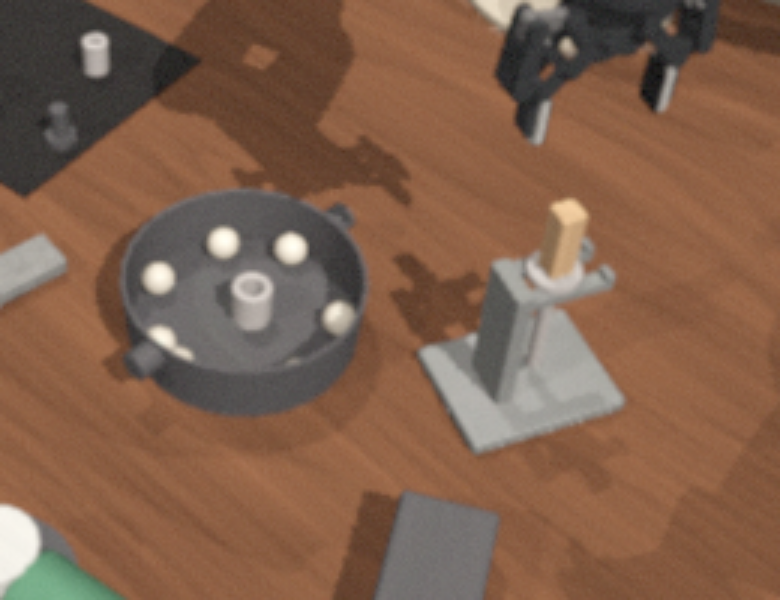

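The stirrer hangs in the fork at (565,250), the sleeve is at (252,300), and the balls are in the pot. Handing in.

```bash
python3 -c "
from rig import env
print(env.close_job())"
```

```text
the job is handed in; nothing more can be done
None
```

The job is handed in at about 22 s: the middle sleeve was lowered into the pot, two counter-clockwise turns were stirred (the first pushed the balls out to the wall, so the second probably barely touched them), and the stirrer is back in the fork with sleeve and balls still in the pot.

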